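Open the dust extractor's filter for cleaning

ROBOT

A 7-joint arm with a two-finger parallel gripper is mounted at the origin on the work surface. World frame = base frame: x ahead of the robot, y to its left, z up, the work surface at z = 0. Lengths are in m, angles in rad, forces in N, time in s.
With the tool pointing down it reaches from about 0.35 to 0.9 m from the base axis. Payload 8.1 kg.
Tool frame: the origin (TCP) lies at the very end of the fingers, on their centre line; the grasp point (between the pads) lies 19 mm behind it (arm.grasp_offset is the distance from the TCP to the grasp point, in m); z points along the fingers, y is the direction in which the jaws open and shut (so a half turn about z gives the same grasp; the last joint's range is limited). The gripper opens to 92 mm and grips with 3 to 60 N. Pads are 19 mm wide; open, the fingers measure 130 mm over their backs; the gripper's body (75 mm by 190 mm) begins 47 mm behind the grasp point.
Start: joints at [1.095, 0.434, 0.025, 1.573, -0.012, 1.134, -0.075], TCP at [0.228, -0.582, 0.227] pointing down, gripper open.
Joint ranges: [-2.62, 2.62], [-0.44, 2.09], [-1.27, 1.32], [0.08, 2.57], [-1.32, 4.46], [0.12, 2], [-2.74, 2.74]. Speed limits (rad/s): [2.22, 2.22, 3.01, 3.01, 3.14, 3.14, 3.14].

INTERFACE

Orientations are given as a rotation vector (axis times angle).
In Python, from cell import arm, eyes, workorder gives the robot as it stands.
- The arm moves only by the shell command python3 -m inch 'ROWS' [FORCE]. ROWS is JSON, a list that holds one entry, the list of rows, each a list of 5 numbers: the closure, from 0 (fully open) to 1 (shut), then the shift along the tool's x, y, z in mm, then the turn about the tool's z in degrees. A call has 1 to 12 rows; each row shifts and turns the pose as measured when the row begins, along the tool's axes as they then stand; what a row does not reach is not made up. A row lasts 1/10 s, in which the tool goes at most 50 mm and 8.59 degrees, less where a joint would pass 70% of its speed; a pose out of reach is approached as far as the arm can. A call with a gripper value outside its range is refused whole. The fingers move at their own pace and stop on an object; FORCE is the grip in N (left out, the last holds). Time passes only in rows, so rows that do not move let the fingers close. It gives the time, the measured TCP pose, the force and the opening at its end, in the units of the state.
- arm.observe(): the state, without advancing time (a new reading comes with each control period).
- eyes.get_image(name): name is "scene" or "top" or "wrist"; returns a dict with "frame" (400x640x3 uint8, blue, green, red), "intrinsics" (3x3 intrinsics, pixels), "rvec" (rotation vector, rad) and "tvec" (3), from world to camera coordinates, as OpenCV has them; the wrist camera has in their place "T_tool_cam" (4x4, takes a point from camera to tool coordinates, whose origin is the TCP and whose axes are the flange's). Camera axes: x right, y down, z forward; pixel columns grow to the right and rows downward; lengths in m; the calibration is good to about 2 mm. The wrist camera is an equidistant fisheye: a pixel r from the principal point sees the ray r / f radians off the axis. A picture is of the moment at which its call begins: read the wrist's pose just before it. There is no depth.
- workorder.sign_off(): hands the job in, once; it reports no verdict.
The state is a dict: "clock": time; "joints": joint angles; "dq": joint speeds; "joint_efforts": joint torques, N m; "position": TCP position; "ee_rot": TCP orientation; "force": force on the tool from outside, world axes, zero at the start; "ft_torque": the same for the moment, N m; "width": opening from 0.0 (shut) to 1.0 (fully open).
Only numpy, scipy, OpenCV 4.12 (cv2) and the standard library are available. Lean on these libraries where they do the work, as an engineer would, in place of code of your own. Each camera call takes 0.05 s, during which the arm holds its last target.

TASK

The filter of the bench dust extractor is due for cleaning. Press its snap tab down with the fingertips until the grille cover springs free, then push the cover by its raised ledge along its rails until it is completely off the filter opening and lies loose and flat on the extractor's hand rest. Only press and push: do not lift the cover, and leave the other things on the bench where they are.

Things in the scene. Friction and masses are not known exactly. Their poses are not given: they have to be found in the camera images.
- extractor: Low grey dust extractor fixed to the bench, 404 mm long (its x), 200 wide (y). Origin on the bench under the middle of the cover's seat; x points the way the cover slides off, z up. Flat top 78 mm above the bench. Snap tab at x = -132 to -50 mm. Beside it at y = +-40 to 50 two blocks 6.5 mm high hold spring pins that push the cover.
- filter (a point): Middle of the filter opening in the flat top, level with the top; opening 80 mm (extractor's x, from -36 to +44 mm) by 110 mm (y), pleated filter sunk inside, at first under the cover. Aluminium guide rails along both sides, x = -58 to +44 mm, hold the cover's flanges; their lips start 58.5 mm from the centre line, tops 10 mm above the flat top.
- rest (a point): Middle of the hand rest, the bare flat top beyond the filter opening, 78 mm above the bench: extractor's x = 44 to 195 mm, y = -100 to +100 mm. At x = 195 mm it ends at the face of the motor housing, 48 mm higher, with louvres and a knob on top.
- tab (a joint): Snap tab, hinge angle in rad: 0 at rest (up, cover locked), positive as it is pressed down, stop at 0.14. The cover is let go at about 0.09 (thumb ridge down 4 mm); pressing to the stop (6 mm down) takes 3 to 6 N. It springs back up when let go.
- tab_pad (a point): Top middle of the tab's rounded thumb ridge, 95 mm above the bench when up, on the extractor's centre line. The tab is a light grey tongue 34 mm wide (extractor's y), 59 mm long, hinged at its outer end; the ridge (10 mm wide, 3 mm high) runs across it 44 mm from the hinge and 19 mm behind the locked cover's rear edge. Press straight down here. It stands 17 mm above the flat top.
- cover: Light grey slotted grille cover, 120 mm long (x), 132 wide, 10 thick, 0.11 to 0.22 kg, loose under the rails. Origin on its underside, x the way it slides; rear edge at x = -65, front edge +55 mm. Locked: origin 78 mm above the extractor's. The pressed tab lets pins push it 17 mm along x; it then stays free. 110 mm from locked it is off filter and rails; at 140 mm it meets the motor housing.
- cover_ledge (a point): Middle of the top rear edge of the raised finger ledge across the cover, 24 mm above the cover's underside. The ledge is 72 mm wide (y), 8 mm thick (x), 14 mm above the grille. Its rear face, to push on, is at the cover's x = -12 mm and faces the tab. The grille behind it is flat for 53 mm. Pushing takes 1 to 2 N.
- can: Plain metal drinks can, 66 mm across, 115 mm tall, standing on the bench beside the extractor. Origin under its middle. Leave alone.
- cup: Brown paper-coloured cup, 76 mm across the rim, 85 mm tall, standing on the bench. Origin under its middle. Leave alone.
- jar: Closed glass jar with a metal cap, 64 mm across, 75 mm tall, standing on the bench. Origin under its middle. Leave alone.
- paddle: Shaping paddle lying on the bench: dark pad 75 x 50 x 13 mm on a wooden handle, 205 mm long in all (its x). Origin near its middle, at bench level. Leave alone.
There are look-alikes about, which are no part of the job. Of the things that look like the cover, the larger one is meant.

How it is judged:
By the outcome, as a careful person would: the job done as asked, in the order asked, and still so for the second after the job is handed in, with the robot touching nothing.
It also fails if it takes over 42 s, if anything falls off the work surface, if the arm or the gripper's body presses on something with over 40 N, if the wrist force passes 120 N, or if a joint passes its speed limit or range.

## Working session

There is one attempt and no reset: what is moved stays moved. The work goes in short steps, Python scripts to look and compute and a shell command to move; the robot and the scene stay as the last step left them, time stands still between calls to the robot, and variables do not carry over. Pictures are saved under pics/ and viewed, and the job is handed in when it is done.

```bash
mkdir -p pics; ls; python3 - <<'E'
from cell import arm, eyes
import cv2
s=arm.observe(); print(s['clock'],s['position'],s['ee_rot'],s['width'],s['force'])
for n in ("scene","top","wrist"):
    d=eyes.get_image(n); cv2.imwrite(f'pics/{n}0.png',d['frame'])
    print(n,d['intrinsics'],d.get('rvec'),d.get('tvec'),d.get('T_tool_cam'))
    import pickle; pickle.dump(d,open(f'{n}0.pkl','wb'))
E
```

```text
pics
0.0 [ 0.22737185 -0.58161429  0.2259393 ] [-3.08570682e+00 -5.81746411e-01  7.08257676e-04] 1.0002289974516334 [-0.19659622 -0.79082156  0.76645518]
scene [[367.7183755    0.         323.01320413]
 [  0.         367.7183755  195.8728186 ]
 [  0.           0.           1.        ]] [ 2.02964661  1.70669747 -0.53020459] [-0.03379017 -0.42972464  1.05334735] None
top [[465.43468675   0.         316.25944988]
 [  0.         465.43468675 200.30439876]
 [  0.           0.           1.        ]] [ 2.17127093 -2.16845088  0.11704763] [-0.0674832   0.5877118   0.77205602] None
wrist [[309.70691629   0.         318.92543288]
 [  0.         309.70691629 195.23397113]
 [  0.           0.           1.        ]] None None [[ 5.07174585e-04 -9.65639372e-01 -2.59885254e-01  6.85106331e-02]
 [ 9.99999521e-01  2.72172326e-04  9.40238141e-04 -4.40008821e-04]
 [-8.37197394e-04 -2.59885606e-01  9.65639048e-01 -1.58514207e-01]
 [ 0.00000000e+00  0.00000000e+00  0.00000000e+00  1.00000000e+00]]
```

View pics/top0.png

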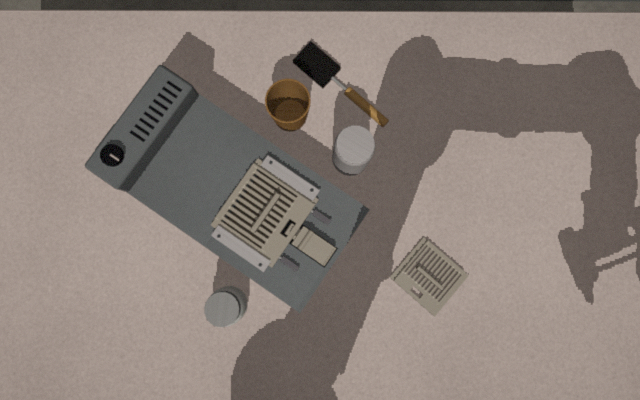

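View pics/scene0.png

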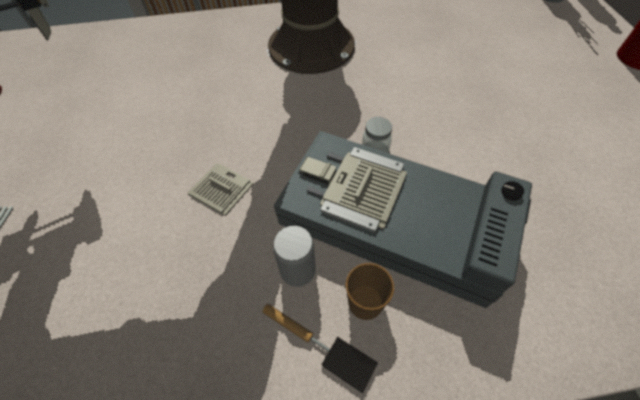

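View pics/wrist0.png

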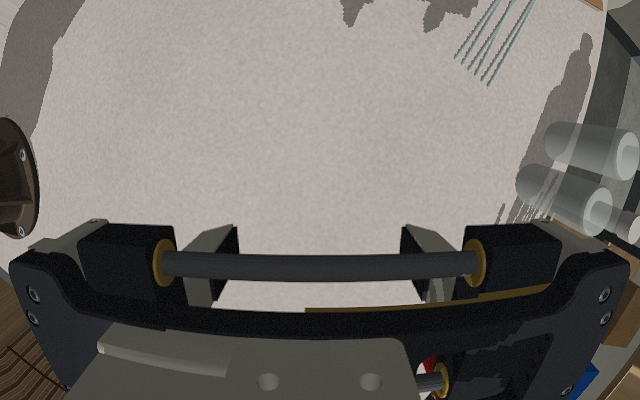

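Two things look like the cover: the grille at top-image (266,212), seated between the rails on the extractor, and a smaller one lying on the bench at (430,275). The one on the extractor is larger and locked behind the tab at (314,245), so it fits the description. I'll check this in an enlarged crop.

```bash
python3 - <<'E'
import cv2
a=cv2.imread('pics/top0.png')[140:320,190:490]; cv2.imwrite('pics/top_crop.png',cv2.resize(a,(800,480),interpolation=cv2.INTER_CUBIC))
a=cv2.imread('pics/scene0.png')[120:310,265:545]; cv2.imwrite('pics/scene_crop.png',cv2.resize(a,(800,543),interpolation=cv2.INTER_CUBIC))
E
```

```text
(no output)
```

View pics/top_crop.png

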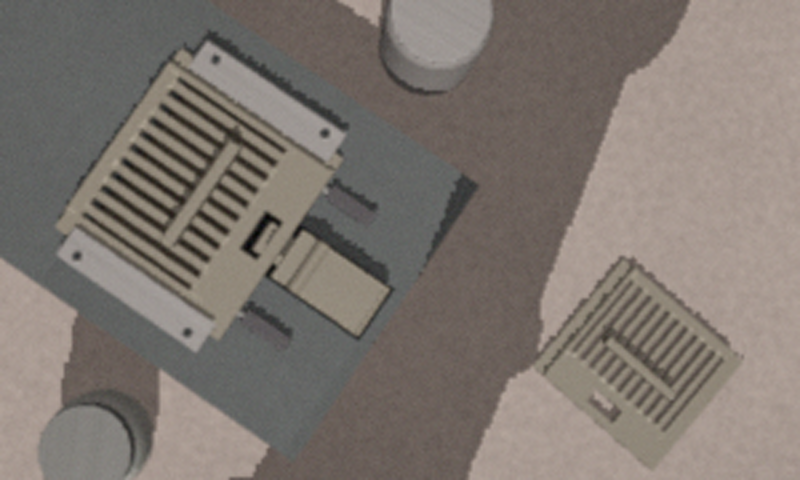

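View pics/scene_crop.png

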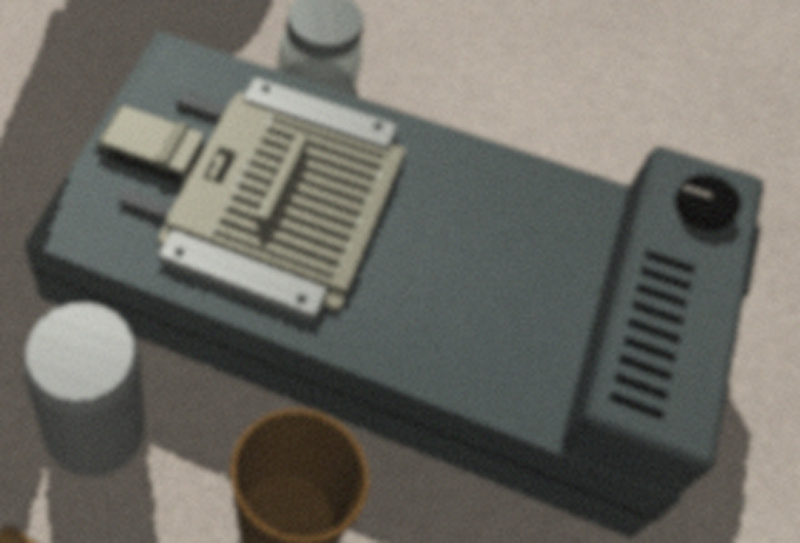

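The crop confirms it: the large grille with the ledge, rails and tab is on the extractor, and the smaller one lies loose on the bench. Next I fit the extractor's pose from both fixed cameras.

```bash
cat > h.py <<'E'
import numpy as np,cv2,pickle
from scipy.optimize import least_squares
from scipy.spatial.transform import Rotation as R
def proj(d,P):
    return cv2.projectPoints(np.float64(P).reshape(-1,1,3),d['rvec'],d['tvec'],d['intrinsics'],None)[0][:,0]
def E2W(p,P):
    P=np.atleast_2d(np.float64(P)); c,s=np.cos(p[2]),np.sin(p[2])
    return np.c_[p[0]+c*P[:,0]-s*P[:,1],p[1]+s*P[:,0]+c*P[:,1],P[:,2]]
E
python3 - <<'E'
from h import *
T=pickle.load(open('top0.pkl','rb'));S=pickle.load(open('scene0.pkl','rb'))
zf=.084
M=[[-.065,-.066,zf],[-.065,.066,zf],[.055,-.066,zf],[.055,.066,zf],[-.008,-.036,.102],[-.008,.036,.102]]
t=np.array([[342,158],[218,338],[182,50],[60,230],[235,135],[170,240]])/(800/300)+[190,140]
s=np.array([[163,235],[240,92],[340,305],[405,145],[265,220],[299,137]])/(800/280)+[265,120]
def f(p): 
    q=E2W(p,M); return np.r_[(proj(T,q)-t).ravel(),(proj(S,q)-s).ravel()]
best=min((least_squares(f,[.5,0,a],loss='soft_l1') for a in np.arange(-3,3,.7)),key=lambda r:r.cost)
print(best.x,np.degrees(best.x[2]));print(f(best.x).reshape(-1,2).round(1))
np.save('pose.npy',best.x)
p=best.x
chk=[[-.084,0,.095],[-.084,-.017,.095],[-.084,.017,.095],[.195,-.1,.126],[.195,.1,.126],[.195,-.1,.078],[-.012,-.036,.102],[-.012,.036,.102],[.044,.0585,.088],[-.058,.0585,.088],[.044,-.0585,.088],[-.058,-.0585,.088],[-.05,.017,.09],[-.05,-.017,.09]]
for n,d in(('top',T),('scene',S)):
    im=cv2.resize(d['frame'],None,fx=4,fy=4,interpolation=cv2.INTER_CUBIC)
    for u in proj(d,E2W(p,chk)): cv2.circle(im,tuple(int(v) for v in (u+.5)*4),3,(0,0,255),-1)
    c=im[4*50:4*250,4*150:4*350] if n=='top' else im[4*120:4*310,4*280:4*540]
    cv2.imwrite(f'pics/chk_{n}.png',cv2.resize(c,(800,585 if n!='top' else 600)) if n!='top' else cv2.resize(c,(600,600)))
print(E2W(p,[[-.084,0,.095],[-.012,0,.102],[.098,0,.102]]))
E
```

```text
[0.56680271 0.02062896 0.98140774] 56.230521262031594
[[ 0.2 -1. ]
 [ 0.4  0.3]
 [-1.2 -1.4]
 [-2.3 -1.4]
 [-0.3  2.1]
 [-1.9  0.8]
 [-2.3  1.5]
 [-1.5 -0.4]
 [-0.3  0.7]
 [-0.3  0.4]
 [-1.5 -1. ]
 [ 0.8 -1.7]]
[[ 0.52011107 -0.04919862  0.095     ]
 [ 0.56013248  0.01065359  0.102     ]
 [ 0.62127629  0.10209446  0.102     ]]
```

```bash
ls pics
```

```text
chk_scene.png
chk_top.png
scene0.png
scene_crop.png
top0.png
top_crop.png
wrist0.png
```

View pics/chk_top.png

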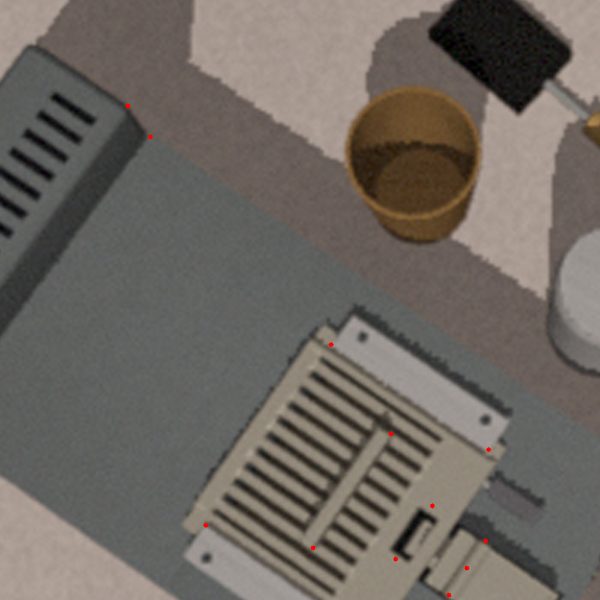

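View pics/chk_scene.png

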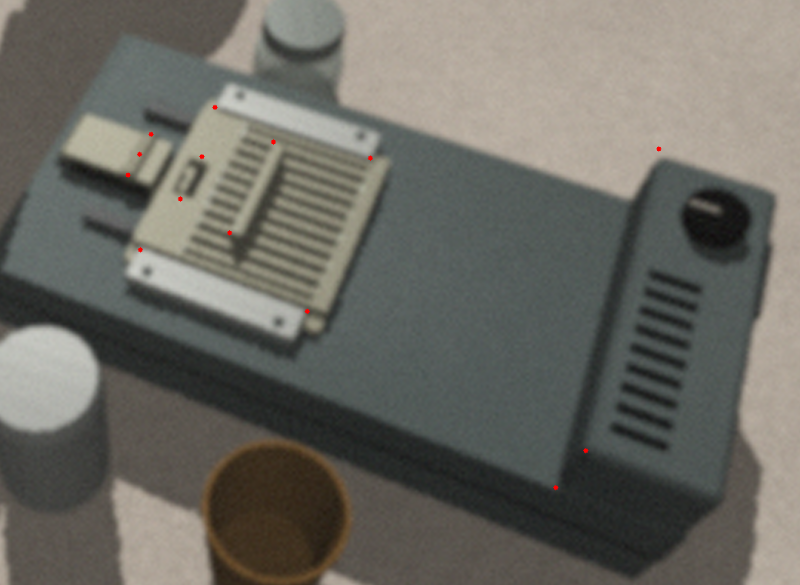

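The dots sit on the ledge's rear edge, the rail lips and the housing corner to about 2 mm. I move in with the gripper closing, and I'll refine with the wrist camera once there.

```bash
python3 -m inch '[[[1,35,-29,0,0],[1,35,-29,0,0],[1,35,-29,0,0],[1,35,-29,0,0],[1,35,-29,0,0],[1,35,-29,0,0],[1,35,-29,0,0],[1,35,-29,0,0]]]' 20; cat >> h.py <<'E'
def goto(st,target,yaw):
    Rm=R.from_rotvec(st['ee_rot']); d=Rm.inv().apply(np.array(target)-st['position'])*1000
    x=Rm.apply([1,0,0]); a=np.arctan2(x[1],x[0])
    return d.round(1), np.degrees(-(yaw-a)).round(2), Rm.apply([0,0,1]).round(3)
E
python3 - <<'E'
from h import *
from cell import arm
print(goto(arm.observe(),[.520,-.049,.2],np.load('pose.npy')[2]))
E
```

```text
clock: 0.95
position: [0.4046, -0.259, 0.2231]
ee_rot: [-3.091, -0.561, 0.007]
force: [0.9, 0.1, 0.1]
width: 0.355
(array([ 182. , -155.9,   22.5]), np.float64(-35.64), array([-0.005, -0.001, -1.   ]))
```

```bash
python3 -m inch '[[[1,0,0,0,-7],[1,0,0,0,-7],[1,0,0,0,-7],[1,0,0,0,-7],[1,0,0,0,-7],[1,0,0,0,0]]]'
python3 - <<'E'
from h import *
from cell import arm
print(goto(arm.observe(),[.520,-.049,.18],np.load('pose.npy')[2]))
E
```

```text
clock: 1.55
position: [0.4086, -0.2489, 0.2226]
ee_rot: [-2.748, -1.513, 0.004]
force: [0.3, 0.1, -0.5]
width: 0.003
(array([228.5, -12.6,  42.7]), np.float64(1.44), array([-0.005,  0.003, -1.   ]))
```

```bash
python3 -m inch '[[[1,38,-2,7,1.4],[1,38,-2,7,0],[1,38,-2,7,0],[1,38,-2,7,0],[1,36,-2,7,0],[1,30,-2,7,0],[1,0,0,0,0]]]'
python3 - <<'E'
from h import *
from cell import arm,eyes
s=arm.observe();d=eyes.get_image('wrist');d['st']=s;pickle.dump(d,open('w1.pkl','wb'));cv2.imwrite('pics/w1.png',d['frame'])
print(goto(s,[.520,-.049,.18],np.load('pose.npy')[2]),s['position'])
E
```

```text
clock: 2.25
position: [0.5245, -0.0575, 0.1784]
ee_rot: [-2.794, -1.427, 0.004]
force: [0.2, 0.0, 0.5]
width: 0.007
(array([ 4.2, -8.6, -1.5]), np.float64(-2.11), array([-0.004,  0.002, -1.   ])) [ 0.52450204 -0.05750264  0.17842016]
```

View pics/w1.png

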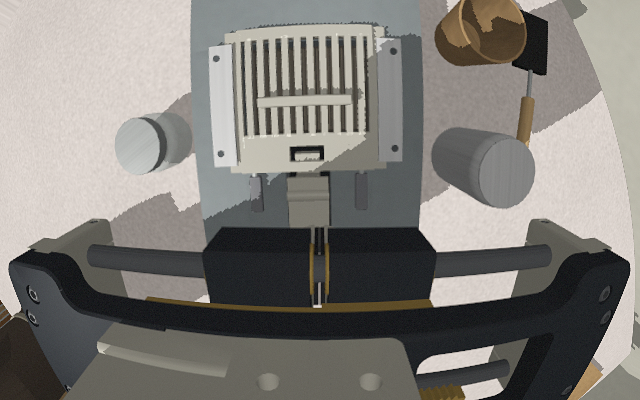

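The wrist view shows the ridge near (308,190), the cover centred near (307,95), and the ledge from (258,100) to (352,100). I refine the pose with these.

```bash
cat >> h.py <<'E'
def wproj(d,P):
    st=d['st'];T=np.array(d['T_tool_cam']);K=d['intrinsics']
    q=R.from_rotvec(st['ee_rot']).inv().apply(np.atleast_2d(P)-st['position'])
    q=(q-T[:3,3])@T[:3,:3]
    rho=np.hypot(q[:,0],q[:,1]);th=np.arctan2(rho,q[:,2])
    return np.c_[K[0,2]+K[0,0]*th*q[:,0]/rho,K[1,2]+K[1,1]*th*q[:,1]/rho]
chk=[[-.084,0,.095],[-.084,-.017,.095],[-.084,.017,.095],[-.012,-.036,.102],[-.012,.036,.102],[.044,.0585,.088],[-.058,.0585,.088],[.044,-.0585,.088],[-.058,-.0585,.088],[-.065,.066,.084],[-.065,-.066,.084],[-.065,0,.088]]
def wdraw(d,p,out,x0=190,x1=430,y0=10,y1=190+20,C=chk):
    im=cv2.resize(d['frame'],None,fx=4,fy=4,interpolation=cv2.INTER_CUBIC)
    for u in wproj(d,E2W(p,C)): cv2.circle(im,tuple(int(v) for v in (u+.5)*4),3,(0,0,255),-1)
    c=im[4*y0:4*y1,4*x0:4*x1]; cv2.imwrite(out,cv2.resize(c,(800,int(800*(y1-y0)/(x1-x0)))))
E
python3 - <<'E'
from h import *
d=pickle.load(open('w1.pkl','rb'));p=np.load('pose.npy')
print(wproj(d,E2W(p,chk)).round(1)); wdraw(d,p,'pics/w1c.png',x0=190,x1=430,y0=35,y1=215)
E
```

```text
[[310.  194.6]
 [331.  193.9]
 [289.1 195.3]
 [353.8 102.8]
 [258.5 107. ]
 [232.6  43.1]
 [239.  164.7]
 [377.1  35.9]
 [380.3 159.4]
 [232.5 172.5]
 [388.1 166.7]
 [309.3 169.9]]
```

View pics/w1c.png

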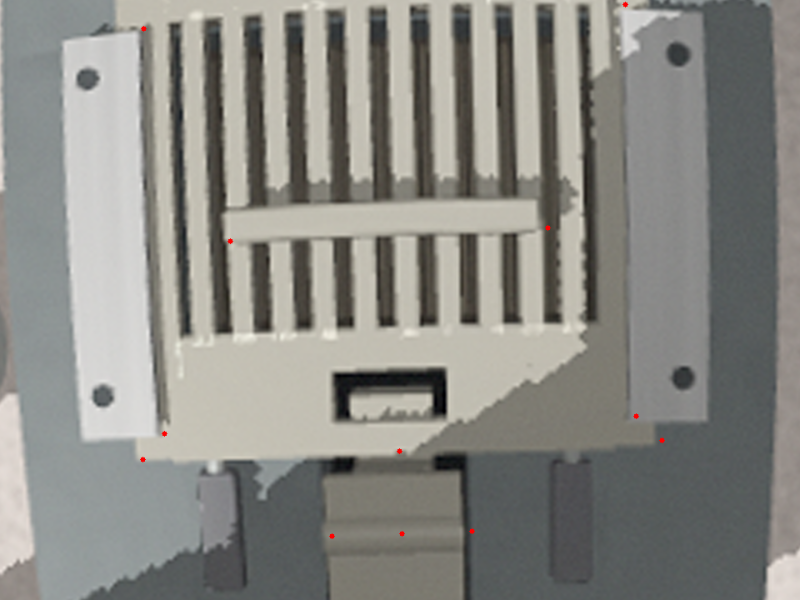

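```bash
python3 - <<'E'
from h import *
d=pickle.load(open('w1.pkl','rb'));p=np.load('pose.npy')
idx=[1,2,3,4,5,6,7,8,9,10]
m=np.array([[465,531],[325,538],[540,232],[226,242],[138,30],[158,437],[622,10],[631,420],[137,459],[655,441]])*.3+[190,35]-.3
f=lambda q:(wproj(d,E2W(q,[chk[i] for i in idx]))-m).ravel()
r=least_squares(f,p,loss='soft_l1');print(r.x,np.degrees(r.x[2]));print(f(r.x).reshape(-1,2).round(1))
np.save('pose2.npy',r.x); wdraw(d,r.x,'pics/w1d.png',x0=190,x1=430,y0=35,y1=215)
T=E2W(r.x,[[-.084,0,.105],[-.012,0,.102],[.098,0,.102]]);print(T)
print(goto(d['st'],T[0],r.x[2]))
E
```

```text
[0.5655174  0.02077101 0.97627341] 55.936346009970435
[[-0.1  0.8]
 [ 0.1 -0.1]
 [ 0.5 -0.4]
 [-0.5  0.3]
 [ 0.4 -0.1]
 [ 0.2 -0.7]
 [-0.3 -0.8]
 [-0.4 -0.2]
 [ 0.1  0.4]
 [ 0.1  0.9]]
[[ 0.51846785 -0.04881591  0.105     ]
 [ 0.55879603  0.01083002  0.102     ]
 [ 0.62040853  0.10195576  0.102     ]]
(array([ 3.6, -9.6, 73.5]), np.float64(-1.82), array([-0.004,  0.002, -1.   ]))
```

```bash
python3 -m inch '[[[1,3.6,-9.6,10,-1.8],[1,0,0,16,0],[1,0,0,16,0],[1,0,0,12,0],[1,0,0,8,0],[1,0,0,0,0]]]'
python3 - <<'E'
from h import *
from cell import arm
p=np.load('pose2.npy');print(goto(arm.observe(),E2W(p,[-.084,0,.095])[0],p[2]),arm.observe()['force'])
E
```

```text
clock: 2.9
position: [0.5133, -0.0546, 0.1129]
ee_rot: [-2.78, -1.46, 0.01]
force: [-0.2, -0.7, 0.4]
width: 0.007
(array([ 7.8,  1.1, 17.8]), np.float64(-0.52), array([-0.007, -0.002, -1.   ])) [-0.24041755 -0.71256554  0.43143868]
```

```bash
python3 -m inch '[[[1,8,1,4,-0.5],[1,0.5,0,4,0],[1,0.5,0,3,0],[1,0,0,0,0]]]'
python3 - <<'E'
from h import *
from cell import arm
p=np.load('pose2.npy');print(goto(arm.observe(),E2W(p,[-.084,0,.095])[0],p[2]),arm.observe()['force'])
E
```

```text
clock: 3.3
position: [0.5206, -0.0474, 0.1021]
ee_rot: [-2.774, -1.473, 0.007]
force: [-1.0, -0.6, -0.1]
width: 0.004
(array([-2.4, -0.9,  7.1]), np.float64(-0.01), array([-0.004, -0.002, -1.   ])) [-0.99591398 -0.6332308  -0.05194003]
```

```bash
python3 -m inch '[[[1,-2.4,-0.9,2,0],[1,0,0,2.5,0],[1,0,0,2.5,0],[1,0,0,2.5,0],[1,0,0,0,0]]]'
python3 - <<'E'
from h import *
from cell import arm
p=np.load('pose2.npy');print(goto(arm.observe(),E2W(p,[-.084,0,.089])[0],p[2]),arm.observe()['force'])
E
```

```text
clock: 3.8
position: [0.5192, -0.0485, 0.0928]
ee_rot: [2.775, 1.473, -0.004]
force: [0.2, 0.2, 0.2]
width: 0.005
(array([-0.7, -0.5,  3.8]), np.float64(-0.01), array([-0.002, -0.001, -1.   ])) [0.17753032 0.15131335 0.16335805]
```

```bash
python3 -m inch '[[[1,-0.5,0,2,0],[1,0,0,2,0],[1,0,0,1.5,0],[1,0,0,0,0]]]'
python3 - <<'E'
from h import *
from cell import arm,eyes
p=np.load('pose2.npy');s=arm.observe();print(goto(s,E2W(p,[-.084,0,.089])[0],p[2]),s['force'])
d=eyes.get_image('wrist');cv2.imwrite('pics/w2.png',d['frame'])
E
```

```text
clock: 4.2
position: [0.5199, -0.0483, 0.0884]
ee_rot: [2.774, 1.474, -0.001]
force: [-3.0, 0.9, 10.8]
width: 0.004
(array([-1.2, -0.8, -0.6]), np.float64(0.03), array([ 0.   , -0.001, -1.   ])) [-3.03053455  0.94681965 10.84170665]
```

View pics/w2.png

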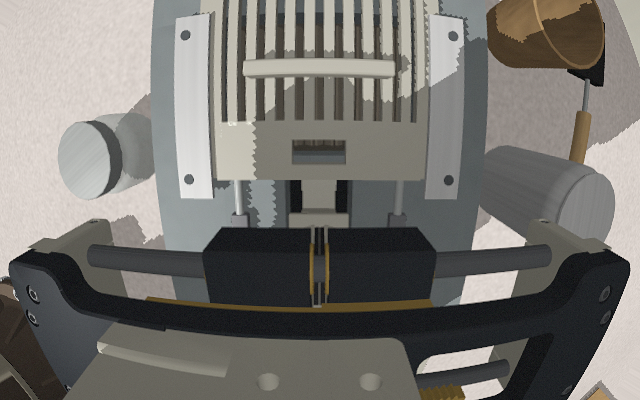

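The cover has sprung free: both pins are out, and a gap has opened between its rear edge at (310,180) and the tab. I lift off, then move to behind the ledge.

```bash
python3 -m inch '[[[1,0,0,-6,0],[1,0,0,-10,0],[1,0,0,-12,0],[1,0,0,0,0]]]'
python3 - <<'E'
from h import *
from cell import arm,eyes
p=np.load('pose2.npy');s=arm.observe();print(goto(s,E2W(p,[-.014,0,.112])[0],p[2]),s['force'])
E
```

```text
clock: 4.65
position: [0.5192, -0.0493, 0.1181]
ee_rot: [2.774, 1.472, -0.004]
force: [0.5, -0.3, 0.2]
width: 0.005
(array([70. , -0.8,  6. ]), np.float64(-0.01), array([-0.001, -0.002, -1.   ])) [ 0.49882277 -0.30558404  0.16343439]
```

```bash
python3 -m inch '[[[1,15,0,0,0],[1,20,0,0,0],[1,20,0,0,0],[1,10,0,0,0],[1,0,0,0,0],[1,0,0,0,0]]]'
python3 - <<'E'
from h import *
from cell import arm,eyes
p=np.load('pose2.npy');s=arm.observe();print(goto(s,E2W(p,[-.014,0,.094])[0],p[2]),s['force'])
d=eyes.get_image('wrist');d['st']=s;pickle.dump(d,open('w3.pkl','wb'));cv2.imwrite('pics/w3.png',d['frame'])
sh=.017
C=[[-.084,0,.095],[-.012+sh,-.036,.102],[-.012+sh,.036,.102],[.044,.0585,.088],[-.058,.0585,.088],[.044,-.0585,.088],[-.058,-.0585,.088],[.055+sh,.066,.084],[.055+sh,-.066,.084]]
wdraw(d,p,'pics/w3c.png',150,490,0,255,C)
E
```

```text
clock: 5.25
position: [0.558, 0.0091, 0.1175]
ee_rot: [2.774, 1.472, -0.003]
force: [0.8, 0.3, 0.0]
width: 0.003
(array([-0.1, -0.4, 23.5]), np.float64(-0.03), array([-0.001, -0.002, -1.   ])) [0.82661731 0.27814998 0.02945179]
```

View pics/w3c.png

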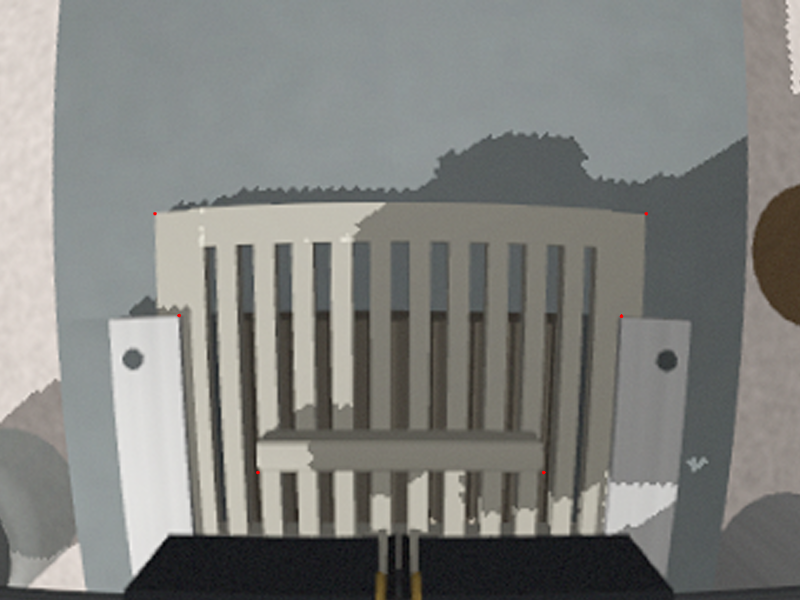

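The prediction matches the image, so the cover is at 17 mm and the ledge's rear edge is just ahead of the fingers. I descend onto the flat grille behind it.

```bash
python3 -m inch '[[[1,0,0,8,0],[1,0,0,8,0],[1,0,0,5,0],[1,0,0,1,0],[1,0,0,0,0]]]'
python3 - <<'E'
from h import *
from cell import arm,eyes
p=np.load('pose2.npy');s=arm.observe();print(goto(s,E2W(p,[-.0045,0,.094])[0],p[2]),s['force'])
E
```

```text
clock: 5.8
position: [0.5562, 0.0058, 0.0927]
ee_rot: [2.777, 1.467, -0.007]
force: [-0.2, 0.2, 0.7]
width: 0.007
(array([13.1, -0.7, -1.3]), np.float64(-0.25), array([-0.004, -0.003, -1.   ])) [-0.22193097  0.19280375  0.74491826]
```

```bash
python3 -m inch '[[[1,6,-0.5,-1,0],[1,5,0,-0.5,0],[1,6,0,0,0],[1,6,0,0,0],[1,6,0,0,0],[1,6,0,0,0],[1,6,0,0,0]]]'
python3 - <<'E'
from h import *
from cell import arm,eyes
p=np.load('pose2.npy');s=arm.observe();print(goto(s,E2W(p,[.1015,0,.094])[0],p[2]),s['force'])
E
```

```text
clock: 6.5
position: [0.5811, 0.0426, 0.0948]
ee_rot: [2.777, 1.466, -0.006]
force: [-0.6, -1.1, 0.4]
width: 0.006
(array([74.7, -1. ,  0.5]), np.float64(-0.27), array([-0.003, -0.003, -1.   ])) [-0.63145542 -1.08542521  0.39413475]
```

Pushing takes about 1.2 N. I continue, keeping to the centre line.

```bash
python3 -m inch '[[[1,6,-0.5,0,-0.2],[1,6,-0.5,0,0],[1,6,0,0,0],[1,6,0,0,0],[1,6,0,0,0],[1,6,0,0,0]]]'
python3 - <<'E'
from h import *
from cell import arm,eyes
p=np.load('pose2.npy');s=arm.observe();print(goto(s,E2W(p,[.1015,0,.094])[0],p[2]),s['force'])
d=eyes.get_image('wrist');cv2.imwrite('pics/w4.png',d['frame'])
E
```

```text
clock: 7.1
position: [0.6022, 0.0758, 0.0946]
ee_rot: [2.774, 1.472, -0.007]
force: [-0.6, 0.0, 0.1]
width: 0.004
(array([35.4,  0.4,  0.5]), np.float64(-0.04), array([-0.003, -0.003, -1.   ])) [-0.56976322  0.01198999  0.14945204]
```

View pics/w4.png

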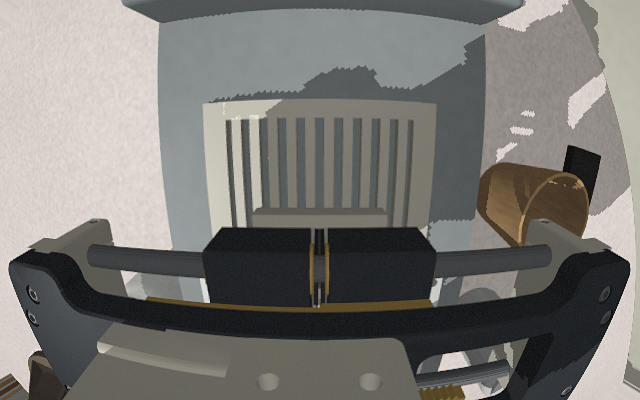

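```bash
python3 -m inch '[[[1,6,0,0,0],[1,6,0,0,0],[1,6,0,0,0],[1,6,0,0,0],[1,5,0,0,0],[1,0,0,0,0]]]'
python3 - <<'E'
from h import *
from cell import arm,eyes
p=np.load('pose2.npy');s=arm.observe();print(goto(s,E2W(p,[.1015,0,.094])[0],p[2]),s['force'])
E
```

```text
clock: 7.75
position: [0.6205, 0.1037, 0.0945]
ee_rot: [2.774, 1.473, -0.005]
force: [-0.2, -1.3, 0.2]
width: 0.009
(array([2. , 0.9, 0.5]), np.float64(0.02), array([-0.002, -0.002, -1.   ])) [-0.17568624 -1.33556326  0.21821623]
```

Now at about 121 mm of travel. I back off, lift, and move away to check.

```bash
python3 -m inch '[[[1,-4,0,0,0],[1,-6,0,0,0],[1,0,0,-10,0],[1,0,0,-20,0],[1,-15,0,-25,0],[1,-30,0,-25,0],[1,-30,0,-20,0],[1,-30,0,0,0],[1,-30,0,0,0],[1,0,0,0,0],[1,0,0,0,0]]]'
python3 - <<'E'
from h import *
from cell import arm,eyes
p=np.load('pose2.npy');s=arm.observe();print(s['position'],s['force'])
d=eyes.get_image('wrist');d['st']=s;cv2.imwrite('pics/w5.png',d['frame'])
def C(q): return [[-.012+q,-.036,.102],[-.012+q,.036,.102],[-.065+q,.066,.084],[-.065+q,-.066,.084],[.055+q,.066,.084],[.055+q,-.066,.084],[.044,.055,.078],[.044,-.055,.078],[.195,.1,.078],[.195,-.1,.078]]
wdraw(d,p,'pics/w5c.png',170,470,20,240,C(.121))
for n in('top','scene'):
    d=eyes.get_image(n);cv2.imwrite(f'pics/{n}5.png',d['frame'])
E
```

```text
clock: 8.85
position: [0.5359, -0.0229, 0.2054]
ee_rot: [2.772, 1.468, 0.002]
force: [0.1, 1.0, 0.4]
width: 0.003
[ 0.53593557 -0.02291582  0.20539249] [0.10068228 1.00237749 0.36130866]
```

View pics/w5c.png

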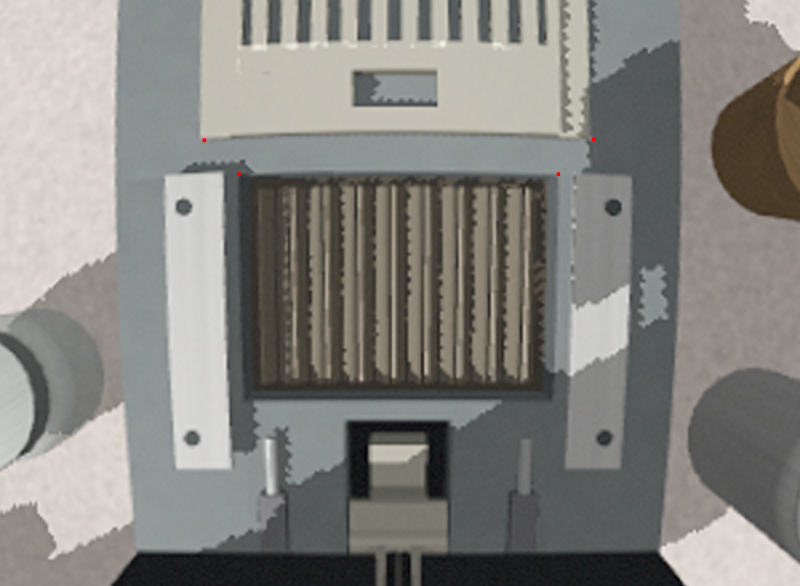

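View pics/scene5.png

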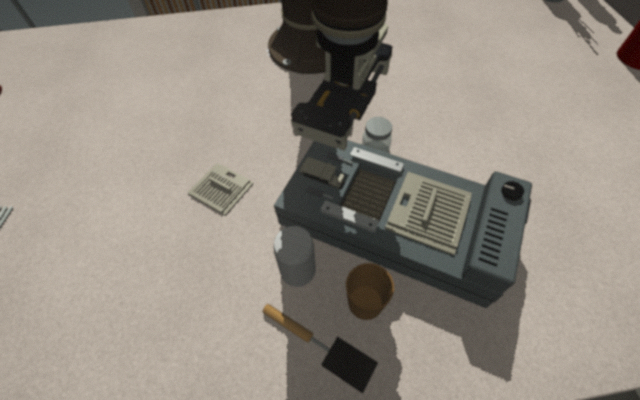

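View pics/top5.png

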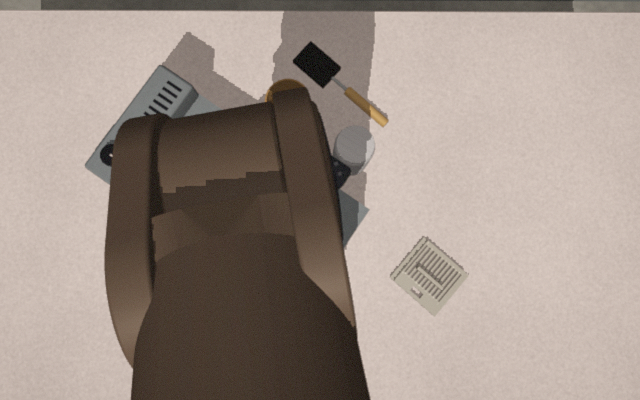

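The cover's rear edge matches the prediction for 121 mm. The opening is fully uncovered, the cover lies flat and clear of both the rails and the housing, and the tab is back up. The can, cup, jar, paddle and small grille are at the same pixels as before, so I hand in.

```bash
python3 -c "
from cell import workorder,arm
print(arm.observe()['dq'].round(3) if hasattr(arm.observe()['dq'],'round') else arm.observe()['dq']);print(workorder.sign_off())"
```

```text
[-0.01   0.012 -0.005 -0.001 -0.    -0.004  0.001]
the job is handed in; nothing more can be done
None
```

The grille cover is off the filter opening and lying on the hand rest, and I handed the job in at about 9 s of the 42 s allowed. I pressed the tab down to its stop with closed fingertips, reading about 11 N there. The cover sprung 17 mm forward, and I then pushed it by its ledge with 1 to 1.5 N to about 121 mm of travel. Last, I backed off and lifted clear.

- **Cover:** the last wrist and scene pictures show the filter fully exposed. The cover is flat and straight, about 12 mm past the opening and rails, and about 19 mm short of the motor housing.
- **Tab and arm:** the tab is back up. The gripper is about 11 cm above the tab and touching nothing.
- **Other things:** in the scene picture the can, cup, jar, paddle and the small look-alike grille are where they were.
- **Not checked:** in the last top picture the arm hid the cover, so that camera couldn't confirm where it ended up. No check failed or disagreed.

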